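# Unstack the plaque blanks into their painting trays

### The arm

A 6-joint arm with a two-finger parallel gripper is mounted at the origin on the work surface. World frame = base frame: x ahead of the robot, y to its left, z up, the work surface at z = 0. Lengths are in m, angles in rad, forces in N, time in s.
With the tool pointing down it reaches from about 0.375 to 0.925 m from the base axis. Payload 5.7 kg.
Tool frame: the origin (TCP) lies midway between the tips of the shut fingers; the grasp point (between the pads) lies 19 mm behind it; z points along the fingers, y is the line along which they close (so a half turn about z gives the same grasp; the last joint's range is limited). The gripper opens to 88 mm and grips with 3 to 60 N. Pads are 20 mm wide; open, the fingers measure 115 mm over their backs; the gripper's body (75 mm by 178 mm) begins 61 mm behind the grasp point.
Start: joints at [1.234, 0.359, 1.51, -0, 1.272, -0.115], TCP at [0.132, 0.585, 0.223] pointing down, gripper open.
Joint ranges: [-2.97, 2.97], [-1.01, 2.36], [0.21, 2.38], [-0.96, 4.11], [0.2, 2.71], [-2.98, 2.98]. Speed limits (rad/s): [2.39, 2.39, 3.14, 3.14, 3.14, 3.14].

### API

Orientations are given as a unit quaternion [x, y, z, w].
In Python, from bench import move_ptp, servo_line, goto_joints, move_gripper, sleep, inverse_kinematics, capture, PlanningError, close_job, spot_in, silhouettes, current_clock, current_joint_pos, current_qvel, current_joint_torque, current_position, current_orientation, current_force, current_torque, current_finger_gap, current_grip_force gives the robot as it stands. Calls block until the motion is done:
- move_ptp(position, orientation): joint-space move of the TCP to a pose.
- servo_line(position, orientation=None, rate=0.15, contact_N=None): straight line of the TCP; orientation=None keeps the orientation; rate is the mean speed in m/s. With contact_N (N) it stops when the force on the tool has changed by that much, and returns True; else False.
- goto_joints(angles): joint-space move.
- move_gripper(opening): finger opening in m; the grip force is fixed at half the most; returns when the fingers have stopped.
- sleep(seconds).
- inverse_kinematics(position, orientation): joint angles nearest the present ones, or None.
- capture(name): name is "side" or "top" or "wrist"; returns a dict with "image" (384x512x3 uint8, blue, green, red), "range_z" (384x512 float32, m along the optical axis (not along the pixel's ray), 0 where there is no reading), "intrinsics" (3x3 intrinsics, pixels), "k1" (the pictures are not rectified: a ray, as slopes to the right and down, at radius r is drawn at 1 + k1 r^2 times it, then the intrinsics apply), "R" (3x3) and "t" (3): a world point X has camera coordinates R X + t. Camera axes: x right, y down, z forward; pixel columns grow to the right and rows downward; lengths in m; the calibration is good to about 2 mm. A picture is of the moment at which its call begins.
A pose or a line that the arm cannot do raises PlanningError and nothing moves.
- close_job(): hands the job in; it is judged then, once.
Trained networks look in the newest picture that a camera, given by its name, has taken for a name from the list of things; names that differ only in an ending like _2 or _b are one class to them, and where a whole thing is asked for, a point or a joint stands for the part that bears it (a point fixed in the world has none). Each returns a list of dicts, best first, with "conf" (0 to 1); they miss things now and then, are a little off and sometimes report something else, mostly with a low value. They report only what shows in the picture. A call takes as long as a camera call. They do not tell look-alikes from the thing itself.
- spot_in(camera, query): "xy" ([column, row] in pixels, amid what is visible of it).
- silhouettes(camera, query): "region" (384x512 bool, what is visible of it) and "xy" ([column, row] in pixels, amid what is visible of it).
Readings, each from a call of its own:
- current_clock(): time.
- current_joint_pos(): joint angles.
- current_qvel(): joint speeds.
- current_joint_torque(): joint torques, N m.
- current_position(): TCP position.
- current_orientation(): TCP orientation.
- current_force(): force on the tool from outside, world axes, zero at the start.
- current_torque(): the same for the moment, N m.
- current_finger_gap(): finger opening in m.
- current_grip_force(): force on a finger pad.
Only numpy, scipy, OpenCV 4.12 (cv2) and the standard library are available. Lean on these libraries where they do the work, as an engineer would, in place of code of your own. Each camera call takes 0.05 s, during which the arm holds its last target. There are 200 camera calls.

### The job

Take the two piles of wooden plaque blanks apart and lay each blank in the painting tray made for its shape and size: oblong, hexagon, round, square and small tag. Each must end lying flat on its tray's white floor inside the black rim, burnt outline up; do not let any blank tip over on the way.

Things in the scene. Friction and masses are not known exactly. Their poses are not given: they have to be found in the camera images.
- oblong_blank: Oblong blank, 110 x 60 mm, plain light wood, 20 mm thick, with a thin dark burnt outline on its top face; loose. Origin at the centre of its underside, z up out of the burnt face; x along its 110 mm length. Lies on the table, bottom of a pile; carries the disc (with the tag on it) or the square, roughly centred, turned by any angle.
- hexagon_blank: Regular hexagon blank, 66 mm across flats, 76 mm across corners, plain light wood, 20 mm thick, with a thin dark burnt outline on its top face; loose. Origin at the centre of its underside, z up out of the burnt face; flats face along x and every 60 degrees from it. Bottom of the other pile; carries the square or the disc (with the tag).
- disc_blank: Round blank, 56 mm diameter, plain light wood, 20 mm thick, with a thin dark burnt outline on its top face; loose. Origin at the centre of its underside, z up out of the burnt face. Second in one of the piles, on the oblong or on the hexagon; carries the tag.
- square_blank: Square blank, 48 x 48 mm, plain light wood, 20 mm thick, with a thin dark burnt outline on its top face; loose. Origin at the centre of its underside, z up out of the burnt face; sides along x and y. Top of the other pile of two, on the hexagon or on the oblong.
- tag_blank: Small tag blank with half-round ends, 52 mm long and 24 mm wide, plain light wood, 20 mm thick, with a thin dark burnt outline on its top face; loose. Origin at the centre of its underside, z up out of the burnt face; x along its length. Lies on the disc blank.
- oblong_tray: Painting tray, fixed to the table: white floor, its top face 4 mm above the table, inside an 8 mm wide black rim whose top is 8 mm above the table (4 mm above the floor). Origin at the centre of its underside, on the table. Takes the oblong blank: inside 122 x 72 mm, x along the length; outside 138 x 88 mm.
- hexagon_tray: Painting tray, fixed to the table: white floor, its top face 4 mm above the table, inside an 8 mm wide black rim whose top is 8 mm above the table (4 mm above the floor). Origin at the centre of its underside, on the table. Takes the hexagon blank: six-sided, inside 78 mm across flats, flats facing along x and every 60 degrees from it; outside 94 mm across flats.
- disc_tray: Painting tray, fixed to the table: white floor, its top face 4 mm above the table, inside an 8 mm wide black rim whose top is 8 mm above the table (4 mm above the floor). Origin at the centre of its underside, on the table. Takes the round blank: a round (16-sided) rim, inside 68 mm, outside 84 mm.
- square_tray: Painting tray, fixed to the table: white floor, its top face 4 mm above the table, inside an 8 mm wide black rim whose top is 8 mm above the table (4 mm above the floor). Origin at the centre of its underside, on the table. Takes the square blank: inside 60 x 60 mm, sides along x and y; outside 76 x 76 mm.
- tag_tray: Painting tray, fixed to the table: white floor, its top face 4 mm above the table, inside an 8 mm wide black rim whose top is 8 mm above the table (4 mm above the floor). Origin at the centre of its underside, on the table. Takes the tag blank: inside 64 x 36 mm with square corners, x along the length; outside 80 x 52 mm.
There are look-alikes about, which are no part of the job. What is shaped like the tag_blank but orange is not meant.

How it is judged:
At the end, for the whole second after the job is handed in: Each of the five blanks lies in its own tray: centres within 11 mm horizontally, underside 1 to 7 mm above the tray's underside (floor at 4 mm), within 0.08 rad of level with the burnt face up, at rest (below 20 mm/s) (horizontal distance between oblong_blank and oblong_tray below 0.011 m and z of oblong_blank in the frame of oblong_tray between 0.001 and 0.007 m and angle between each of oblong_blank, hexagon_blank, disc_blank, square_blank, tag_blank's own z axis and vertical below 0.08 rad and linear speed of each of oblong_blank, hexagon_blank, disc_blank, square_blank, tag_blank below 0.02 m/s and horizontal distance between hexagon_blank and hexagon_tray below 0.011 m and z of hexagon_blank in the frame of hexagon_tray between 0.001 and 0.007 m and horizontal distance between disc_blank and disc_tray below 0.011 m and z of disc_blank in the frame of disc_tray between 0.001 and 0.007 m and horizontal distance between square_blank and square_tray below 0.011 m and z of square_blank in the frame of square_tray between 0.001 and 0.007 m and horizontal distance between tag_blank and tag_tray below 0.011 m and z of tag_blank in the frame of tag_tray between 0.001 and 0.007 m); the robot touches nothing.
It fails at once if a blank is tipped over (more than 0.7 rad from level) (angle between any of oblong_blank, hexagon_blank, disc_blank, square_blank, tag_blank's own z axis and vertical above 0.7 rad).
It also fails if it takes over 136 s, if anything falls off the work surface, if the arm or the gripper's body presses on something with over 40 N, if the wrist force passes 120 N, or if a joint passes its speed limit or range.

## Working session

There is one attempt and no reset: what is moved stays moved. The work goes in short steps, each a Python script; the robot and the scene stay as the last script left them, time stands still between calls to the robot, and variables do not carry over. Pictures are saved under pics/ and viewed, at most 14 in all, crops included, and the job is handed in when it is done.

```bash
mkdir -p pics; ls; python3 - <<'E'
from bench import *
import cv2,numpy as np
for n in ["top","side","wrist"]:
    c=capture(n); cv2.imwrite(f"pics/{n}0.png",c["image"]); np.savez(f"pics/{n}0.npz",**c)
    print(n,c["intrinsics"].tolist(),c["k1"],(-c["R"].T@c["t"]).round(3),c["R"].round(2).tolist())
im=np.hstack([cv2.imread("pics/top0.png")]); cv2.imwrite("pics/top0x.png",cv2.resize(im,(800,600),interpolation=cv2.INTER_CUBIC))
print(current_clock(),current_orientation())
E
```

```text
pics
top [[377.44896521294766, 0.0, 256.1275280536823], [0.0, 377.44896521294766, 187.82838576982078], [0.0, 0.0, 1.0]] -0.06486309934848011 [0.352 0.022 1.047] [[0.01, -1.0, -0.01], [-0.98, -0.01, -0.2], [0.2, 0.01, -0.98]]
side [[444.5819161296054, 0.0, 252.31813660206265], [0.0, 444.5819161296054, 188.95748734818176], [0.0, 0.0, 1.0]] -0.05579950322757457 [0.321 0.731 0.877] [[-0.96, -0.27, -0.02], [-0.19, 0.71, -0.67], [0.2, -0.64, -0.74]]
wrist [[278.56436496659006, 0.0, 255.27617770053385], [0.0, 278.56436496659006, 195.60791471479035], [0.0, 0.0, 1.0]] -0.008038748062962984 [0.052 0.604 0.384] [[0.22, 0.98, -0.0], [0.93, -0.21, 0.3], [0.29, -0.07, -0.95]]
0.15 [ 1.10663377e-01  9.93857673e-01 -7.22695324e-04 -1.40773669e-04]
```

View pics/top0x.png

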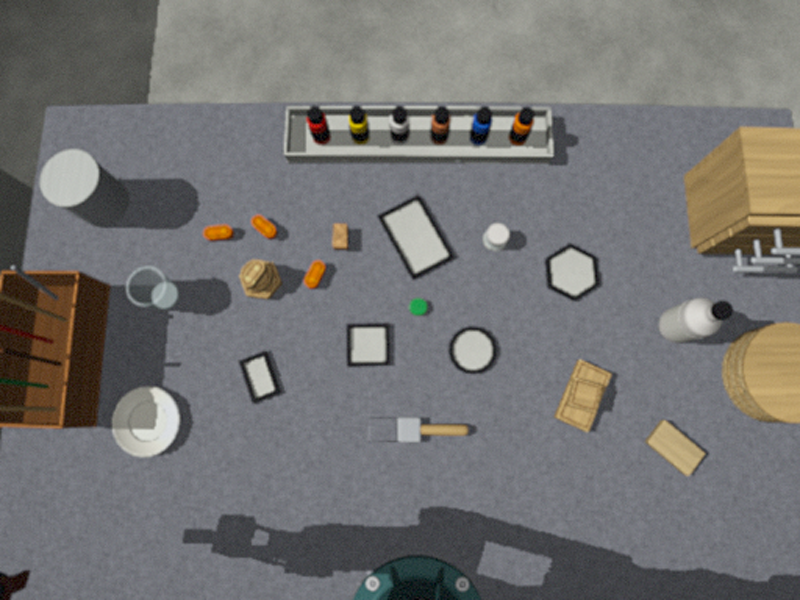

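View pics/side0.png

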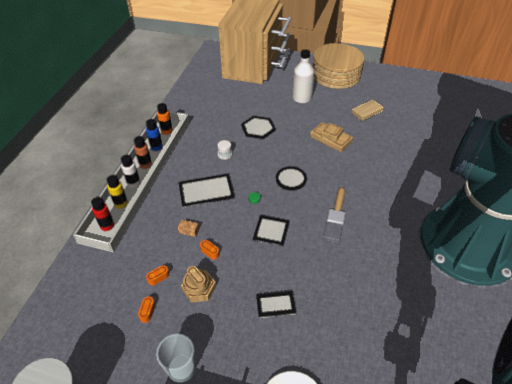

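The top view (scaled 800x600) shows two piles. The hexagon pile with disc and tag is at (260,280), and the oblong pile with the square is at (585,395). Trays are the oblong at (415,237), hexagon (572,270), disc (472,350), square (368,345) and tag (260,377). Three things could be taken for the tag: orange capsules at (218,232), (264,226) and (315,273). The loose board at (675,447) could be taken for the oblong, and the brown block at (341,236) for the square. I choose the blanks in the two piles and will check them in a wrist close-up.

```bash
cat > h.py <<'E'
from bench import *
import cv2, numpy as np
from scipy.spatial.transform import Rotation as Rn
def rays(c):
    v,u=np.mgrid[0:384,0:512]
    p=cv2.undistortPoints(np.stack([u.ravel(),v.ravel()],1).astype(np.float64)[:,None],c["intrinsics"],np.array([c["k1"],0,0,0,0.]))
    return p.reshape(384,512,2)
def cloud(c):
    r=rays(c); z=c["range_z"][...,None]
    P=np.concatenate([r*z,z],2)
    return (P-c["t"])@c["R"]            # R^T (P-t)
def onplane(c,z):                       # world xy of every pixel on the plane at height z
    r=rays(c); d=np.concatenate([r,np.ones((384,512,1))],2)@c["R"]; o=-c["R"].T@c["t"]
    return o[:2]+d[...,:2]*((z-o[2])/d[...,2:])
def fit(xy,kind):
    """centre, angle (rad), sizes of an outline from its points"""
    xy=np.asarray(xy,np.float32)
    if kind=="disc":
        h=cv2.convexHull(xy*1000)[:,0]; (x,y),r=cv2.minEnclosingCircle(h); e=cv2.fitEllipse(h)
        return np.array(e[0])/1000,0.,np.array(e[1])/1000
    if kind=="hexagon":
        h=cv2.convexHull(xy)[:,0]; best=None
        for a in np.arange(0,60,.5)*np.pi/180:
            n=np.stack([np.cos(a+np.arange(6)*np.pi/3),np.sin(a+np.arange(6)*np.pi/3)],1)
            s=np.quantile(xy@n.T,.998,axis=0)
            if best is None or s.sum()<best[0]:
                best=(s.sum(),a,np.linalg.lstsq(np.c_[n,np.ones(6)],s,rcond=None)[0])
        return best[2][:2],best[1],np.array([best[2][2]*2]*2)
    m=xy.mean(0)
    (x,y),(w,h),a=cv2.minAreaRect((xy-m)*1000); a=np.radians(a)
    if h>w: w,h,a=h,w,a+np.pi/2
    return np.array([x,y])/1000+m,a,np.array([w,h])/1000
def down(a):                            # tool down, finger closing line (tool y) along world angle a
    y=np.array([np.cos(a),np.sin(a),0]); z=np.array([0,0,-1.]); x=np.cross(y,z)
    return Rn.from_matrix(np.stack([x,y,z],1)).as_quat()
E
cat > a.py <<'E'
from h import *
for cam in ["top","side"]:
    c=capture(cam); P=cloud(c)
    for k in ["oblong","hexagon","disc","square","tag"]:
        for s in ["tray","blank"]:
            for d in silhouettes(cam,f"{k}_{s}")[:2]:
                m=d["region"]&(c["range_z"]>0); 
                if m.sum()<20: continue
                z=np.quantile(P[m][:,2],[.1,.5,.9])
                f=fit(onplane(c,.006 if s=="tray" else z[1])[m],k)
                print(cam,k,s,round(d["conf"],2),np.round(d["xy"]),m.sum(),"z",z.round(4),"c",f[0].round(4),"a",round(np.degrees(f[1]),1),f[2].round(3))
E
python3 a.py
```

```text
top oblong tray 0.58 [267. 152.] 1437 z [0.0009 0.0041 0.0078] c [0.6731 0.0061] a 28.5 [0.14  0.091]
top oblong blank 0.86 [369. 260.] 559 z [0.0147 0.0188 0.0217] c [ 0.3851 -0.2832] a 154.8 [0.114 0.062]
top hexagon tray 0.74 [365. 176.] 935 z [0.0007 0.004  0.0077] c [ 0.6068 -0.2784] a 34.0 [0.095 0.095]
top hexagon blank 0.73 [174. 181.] 227 z [0.0008 0.0189 0.0288] c [0.5812 0.2742] a 58.5 [0.061 0.061]
top hexagon blank 0.67 [164. 172.] 162 z [0.0547 0.0591 0.0614] c [0.5858 0.2877] a 56.0 [0.04 0.04]
top disc tray 0.84 [302. 221.] 696 z [0.0007 0.0041 0.0082] c [ 0.4649 -0.0957] a 0.0 [0.08  0.084]
top disc tray 0.38 [362. 174.] 930 z [0.0008 0.004  0.0078] c [ 0.6078 -0.2794] a 0.0 [0.101 0.102]
top disc blank 0.69 [170. 180.] 112 z [0.0215 0.0384 0.0418] c [0.5878 0.2837] a 0.0 [0.046 0.063]
top disc blank 0.62 [365. 250.] 634 z [0.0073 0.0186 0.0217] c [ 0.3842 -0.2838] a 0.0 [0.089 0.13 ]
top square tray 0.84 [235. 220.] 693 z [0.0012 0.0043 0.0082] c [0.4722 0.0882] a 96.5 [0.076 0.074]
top square blank 0.63 [372. 252.] 366 z [0.0319 0.0388 0.041 ] c [ 0.3843 -0.2795] a
[... 1056 characters left out ...]
0.82 [190. 288.] 251 z [0.0234 0.037  0.0406] c [0.5878 0.2954] a 0.0 [0.052 0.062]
side square tray 0.97 [272. 233.] 816 z [0.0012 0.0041 0.0081] c [0.4718 0.0905] a 91.7 [0.081 0.077]
side square blank 0.77 [329. 134.] 273 z [0.0235 0.0365 0.0392] c [ 0.3828 -0.2717] a 73.6 [0.069 0.054]
side square blank 0.45 [259. 125.] 555 z [-0.0008  0.0023  0.0063] c [ 0.6065 -0.2781] a 104.7 [0.099 0.098]
side tag tray 0.84 [277. 302.] 887 z [0.0006 0.0038 0.0076] c [0.4123 0.2817] a 21.7 [0.08  0.056]
side tag blank 0.66 [193. 280.] 284 z [0.0465 0.0583 0.0603] c [0.5849 0.2926] a 145.2 [0.059 0.028]
side tag blank 0.66 [158. 278.] 352 z [-0.0013  0.0171  0.0205] c [0.685 0.291] a 51.1 [0.06  0.039]
```

```bash
cat > b.py <<'E'
from h import *
q=down(np.pi/2)
crops=[]
for name,xy,ks in [("A",(.586,.288),["hexagon","disc","tag"]),("B",(.385,-.281),["oblong","square"])]:
    for i,dx in enumerate([(0,-.03),(0.03,.03)]):
        move_ptp([xy[0]+dx[0],xy[1]+dx[1],.22],q); sleep(.3)
        c=capture("wrist"); P=cloud(c)
        if i==0: crops.append(c["image"])
        for k in ks:
            zt={"hexagon":.02,"oblong":.02,"disc":.04,"square":.04,"tag":.06}[k]
            for d in silhouettes("wrist",k+"_blank")[:2]:
                m=d["region"]&(c["range_z"]>0)
                if m.sum()<20: continue
                z=np.quantile(P[m][:,2],[.1,.5,.9])
                m2=m&(abs(P[...,2]-zt)<.006)
                if m2.sum()<20: continue
                f=fit(P[m2][:,:2],k)
                print(name,i,k,round(d["conf"],2),np.round(d["xy"]),"z",z.round(4),"top",np.median(P[m2][:,2]).round(4),"c",f[0].round(4),round(np.degrees(f[1]),1),f[2].round(3))
        # geometric check: everything near the pile at each level
        for k in ks:
            zt={"hexagon":.02,"oblong":.02,"disc":.04,"square":.04,"tag":.06}[k]
            m2=(abs(P[...,2]-zt)<.006)&(np.hypot(P[...,0]-xy[0],P[...,1]-xy[1])<.07)
            m2=cv2.morphologyEx(m2.astype(np.uint8),cv2.MORPH_OPEN,np.ones((3,3)))>0
            f=fit(P[m2][:,:2],k); print("   geo",k,f[0].round(4),round(np.degrees(f[1]),1),f[2].round(3))
cv2.imwrite("pics/w1.png",np.vstack([x[40:330,60:460] for x in crops]))
print(current_clock())
E
python3 b.py
```

```text
A 0 hexagon 0.88 [260. 158.] z [0.0164 0.0196 0.0206] top 0.0197 c [0.5817 0.278 ] 48.5 [0.056 0.056]
A 0 disc 0.97 [272. 177.] z [0.0323 0.0396 0.0408] top 0.0397 c [0.5903 0.288 ] 0.0 [0.055 0.055]
   geo hexagon [0.5879 0.2854] 52.5 [0.065 0.065]
   geo disc [0.5904 0.2881] 0.0 [0.055 0.055]
   geo tag [0.5878 0.2881] 145.1 [0.052 0.024]
A 1 hexagon 0.6 [226. 133.] z [0.0178 0.0196 0.0208] top 0.0197 c [0.5882 0.2857] 52.5 [0.066 0.066]
A 1 disc 0.75 [244. 157.] z [0.0387 0.0398 0.0408] top 0.0398 c [0.5905 0.288 ] 0.0 [0.055 0.055]
   geo hexagon [0.5819 0.2865] 53.0 [0.059 0.059]
   geo disc [0.5906 0.288 ] 0.0 [0.055 0.055]
   geo tag [0.588  0.2881] 145.0 [0.052 0.024]
B 0 oblong 0.97 [274. 153.] z [0.0183 0.0198 0.0209] top 0.0199 c [ 0.3847 -0.2864] 155.1 [0.11 0.06]
B 0 square 0.8 [277. 176.] z [0.0385 0.0398 0.0408] top 0.0398 c [ 0.3843 -0.2832] 163.9 [0.048 0.048]
   geo oblong [ 0.3847 -0.2864] 155.1 [0.11 0.06]
   geo square [ 0.3843 -0.2832] 163.9 [0.048 0.048]
B 1 oblong 0.76 [233. 129.] z [0.0187 0.0199 0.0209] top 0.0199 c [ 0.3843 -0.2863] 155.2 [0.109 0.06 ]
B 1 oblong 0.57 [227. 151.] z [0.0384 0.0397 0.0408] top 0.0202 c [ 0.3867 -0.2845] 164.5 [0.054 0.052]
B 1 square 0.69 [230. 151.] z [0.0385 0.0398 0.0408] top 0.0398 c [ 0.3844 -0.2831] 164.0 [0.048 0.048]
   geo oblong [ 0.3846 -0.2865] 155.2 [0.11 0.06]
   geo square [ 0.3844 -0.2831] 163.7 [0.048 0.048]
8.3
```

View pics/w1.png

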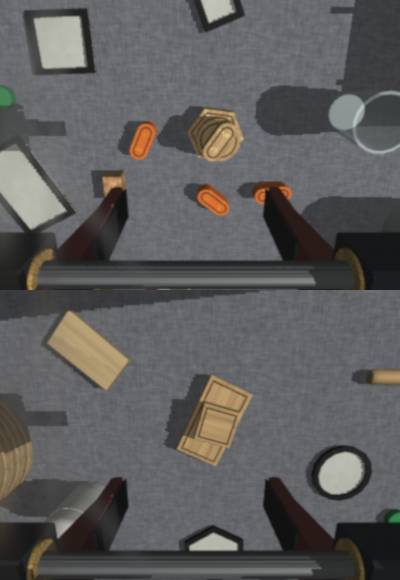

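The close crop confirms the choice. The plain wooden tag with its outline is on the disc and hexagon, at crop (215,133), and the orange capsules beside it are decoys. The outlined square on the outlined oblong is at (213,420), and the plain board at (88,350) is a decoy. Next I survey the trays with the wrist camera.

```bash
cat > c.py <<'E'
from h import *
import json
q=down(np.pi/2); T={}
g={"oblong":(.672,.006),"hexagon":(.607,-.277),"disc":(.464,-.095),"square":(.472,.089),"tag":(.412,.281)}
for k in ["hexagon","disc","oblong","square","tag"]:
    res=[]
    for dy in (-.03,.03):
        move_ptp([g[k][0],g[k][1]+dy,.22],q); sleep(.2)
        c=capture("wrist"); P=cloud(c)
        ds=[d for d in silhouettes("wrist",k+"_tray") if d["region"].sum()>50]
        ds=[d for d in ds if np.linalg.norm(np.median(P[d["region"]&(c["range_z"]>0)][:,:2],0)-g[k])<.03]
        if not ds: print(k,"miss"); continue
        m=ds[0]["region"]&(c["range_z"]>0)
        near=(np.hypot(P[...,0]-g[k][0],P[...,1]-g[k][1])<.085)
        r=near&(P[...,2]>.0062)&(P[...,2]<.012)
        r=cv2.morphologyEx(r.astype(np.uint8),cv2.MORPH_OPEN,np.ones((2,2)))>0
        f=fit(P[m][:,:2],k); fr=fit(P[r][:,:2],k)
        w=m&(c["image"].min(2)>140); 
        fw=fit(P[w][:,:2],k)
        for n,x in (("net",f),("rim",fr),("white",fw)): print(k,n,x[0].round(4),round(np.degrees(x[1]),1),x[2].round(3))
        print("  floor z",np.median(P[w][:,2]).round(4),"rim z",np.quantile(P[m][:,2],.95).round(4))
        res.append(fw)
    T[k]=[*np.mean([f[0] for f in res],0),res[-1][1]]
json.dump(T,open("trays.json","w")); print(T,current_clock())
E
python3 c.py
```

```text
hexagon net [ 0.6071 -0.2796] 32.0 [0.094 0.094]
hexagon rim [ 0.5946 -0.2829] 32.0 [0.115 0.115]
hexagon white [ 0.6074 -0.2817] 32.0 [0.074 0.074]
  floor z 0.0036 rim z 0.0084
hexagon net [ 0.6078 -0.2802] 31.0 [0.095 0.095]
hexagon rim [ 0.5973 -0.2735] 37.0 [0.112 0.112]
hexagon white [ 0.6076 -0.282 ] 31.0 [0.074 0.074]
  floor z 0.0036 rim z 0.0082
disc net [ 0.4653 -0.095 ] 0.0 [0.086 0.089]
disc rim [ 0.4496 -0.0987] 0.0 [0.085 0.133]
disc white [ 0.4641 -0.0976] 0.0 [0.063 0.067]
  floor z 0.0036 rim z 0.0083
disc net [ 0.4644 -0.0956] 0.0 [0.085 0.087]
disc rim [ 0.448  -0.0883] 0.0 [0.088 0.133]
disc white [ 0.4641 -0.0979] 0.0 [0.063 0.066]
  floor z 0.0036 rim z 0.0084
oblong miss
oblong miss
  return _methods._mean(a, axis=axis, dtype=dtype,
  ret = ret.dtype.type(ret / rcount)
Traceback (most recent call last):
  File "c.py", line 23, in <module>
    T[k]=[*np.mean([f[0] for f in res],0),res[-1][1]]
         ^^^^^^^^^^^^^^^^^^^^^^^^^^^^^^^^^^^^^^^^^^^^
TypeError: Value after * must be an iterable, not numpy.float64
```

```bash
cat > c2.py <<'E'
from h import *
import json
q=down(np.pi/2); T={"hexagon":[.6074,-.2802,np.radians(31.5)],"disc":[.4647,-.0955,0.]}
g={"oblong":(.672,.006),"square":(.472,.089),"tag":(.412,.281)}
for k in g:
    res=[]
    for dy in (-.03,.03):
        move_ptp([g[k][0]-(.06 if k=="oblong" else 0),g[k][1]+dy,.22],q); sleep(.2)
        c=capture("wrist"); P=cloud(c)
        near=(np.hypot(P[...,0]-g[k][0],P[...,1]-g[k][1])<.1)
        w=near&(c["image"].min(2)>140)&(P[...,2]<.012)
        n,l,s,_=cv2.connectedComponentsWithStats(w.astype(np.uint8)); w=l==1+s[1:,4].argmax()
        fw=fit(P[w][:,:2],k); print(k,"white",fw[0].round(4),round(np.degrees(fw[1]),1),fw[2].round(3),"floor",np.median(P[w][:,2]).round(4))
        for d in silhouettes("wrist",k+"_tray"):
            m=d["region"]&(c["range_z"]>0)
            if m.sum()>50 and np.linalg.norm(np.median(P[m][:,:2],0)-g[k])<.03:
                f=fit(P[m][:,:2],k); print(k,"net",f[0].round(4),round(np.degrees(f[1]),1),f[2].round(3)); res.append(f); break
        else: res.append(fw)
    T[k]=[*np.mean([f[0] for f in res],0),fw[1]]
json.dump(T,open("trays.json","w")); print(T,current_clock())
E
python3 c2.py
```

```text
oblong white [0.6733 0.0042] 28.5 [0.119 0.069] floor 0.0036
oblong net [0.6756 0.0064] 28.9 [0.145 0.09 ]
oblong white [0.6732 0.0044] 28.5 [0.12  0.069] floor 0.0036
square white [0.4728 0.0879] 0.1 [0.06  0.056] floor 0.0036
square net [0.4735 0.0897] 1.9 [0.079 0.076]
square white [0.4732 0.0874] 0.1 [0.059 0.056] floor 0.0036
square net [0.4734 0.0897] 1.1 [0.079 0.076]
tag white [0.4142 0.2792] 22.3 [0.062 0.033] floor 0.0035
tag net [0.4153 0.2809] 21.9 [0.084 0.054]
tag white [0.4143 0.279 ] 21.8 [0.062 0.032] floor 0.0036
tag net [0.4135 0.2806] 21.7 [0.08  0.052]
{'hexagon': [0.6074, -0.2802, np.float64(0.5497787143782138)], 'disc': [0.4647, -0.0955, 0.0], 'oblong': [np.float64(0.6744064056873321), np.float64(0.0053679259493947026), np.float64(0.4969833434011287)], 'square': [np.float64(0.4734436775445938), np.float64(0.08970719292759896), np.float64(0.0022327240378546285)], 'tag': [np.float64(0.41438481771945956), np.float64(0.28074222028255463), np.float64(0.3797259585015939)]} 18.1417
```

```bash
cat > pp.py <<'E'
from h import *
import json
T=json.load(open("trays.json")); UP=.18
def angs(pos,a,step):           # candidate grasp angles, least wrist turn first
    o=[]
    for i in range(int(round(2*np.pi/step))):
        b=a+i*step; j=inverse_kinematics(pos,down(b))
        if j is not None and abs(j[5])<2.8: o.append((abs(j[5]),b))
    return sorted(o)[0][1]
def go(k,xy,a,bottom,grip,sym,width):
    """grip: closing line relative to the blank's x; sym: the shape's symmetry angle"""
    xy=np.array(xy); t=T[k]; move_gripper(.088)
    p=lambda v,z:[v[0],v[1],z]
    b=angs(p(xy,UP),a+grip,np.pi if sym>1.6 else sym); move_ptp(p(xy,UP),down(b))
    if servo_line(p(xy,bottom+.006),rate=.12,contact_N=15): print("touched on descent",current_position()); return False
    move_gripper(max(width-.02,0)); gap=current_finger_gap()
    print(k,"gap",round(gap,4),"F",round(current_grip_force(),1))
    if abs(gap-width)>.006: print("bad grasp"); return False
    servo_line(p(xy,UP),rate=.12)
    # symmetric-equivalent placing angles
    b2=angs(p(t,UP),t[2]+grip,np.pi if sym>1.6 else sym)
    move_ptp(p(t,UP),down(b2)); print(" held gap",round(current_finger_gap(),4))
    servo_line(p(t,.03),rate=.15); hit=servo_line(p(t,.0102),rate=.04,contact_N=8)
    print(" down",hit,np.round(current_position(),4))
    move_gripper(.088); servo_line(p(t,UP),rate=.15); print(" t",current_clock()); return True
E
python3 - <<'E'
from pp import *
go("tag",(.588,.2881),np.radians(145),.04,np.pi/2,np.pi,.024)
q=down(np.pi/2); move_ptp([.586,.258,.22],q); sleep(.3)
c=capture("wrist"); P=cloud(c)
m=(abs(P[...,2]-.04)<.006)&(np.hypot(P[...,0]-.59,P[...,1]-.288)<.07); f=fit(P[m][:,:2],"disc"); print(f)
cv2.imwrite("pics/w2.png",c["image"])
E
```

```text
tag gap 0.0237 F 30.0
 held gap 0.0241
 down True [0.414  0.2806 0.0097]
 t 27.55
(array([0.59029089, 0.2879754 ]), 0.0, array([0.05503735, 0.05532273]))
```

View pics/w2.png

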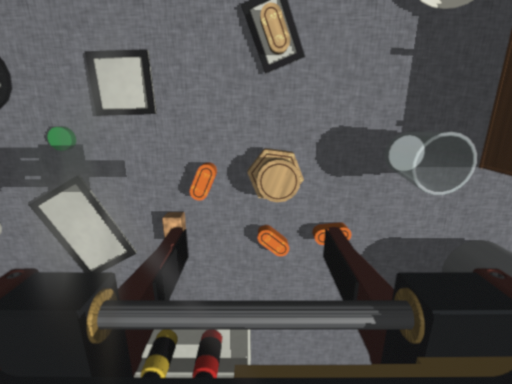

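The wrist view shows the tag in its tray at (275,27) and the disc still on the hexagon at (277,180). Disc and square are next.

```bash
python3 - <<'E'
from pp import *
def look(k,xy,z):
    move_ptp([xy[0],xy[1]-.03,.22],down(np.pi/2)); sleep(.3)
    c=capture("wrist"); P=cloud(c)
    m=(abs(P[...,2]-z)<.006)&(np.hypot(P[...,0]-xy[0],P[...,1]-xy[1])<.075)
    m=cv2.morphologyEx(m.astype(np.uint8),cv2.MORPH_OPEN,np.ones((3,3)))
    n,l,s,_=cv2.connectedComponentsWithStats(m); m=l==1+s[1:,4].argmax()
    f=fit(P[m][:,:2],k); print(k,f,np.median(P[m][:,2])); return f,c
ok=go("disc",(.5903,.288),0,.02,0,np.pi/6,.056)
f,c=look("hexagon",(.5879,.2856),.02); c1=c["image"]
if ok:
    ok=go("square",(.3843,-.2832),np.radians(163.9),.02,0,np.pi/2,.048)
f,c=look("oblong",(.3847,-.2864),.02)
cv2.imwrite("pics/w3.png",cv2.resize(np.hstack([c1,c["image"]]),(800,300)))
E
```

```text
disc gap 0.0555 F 30.0
 held gap 0.0554
 down False [ 0.4645 -0.0954  0.0098]
 t 38.6
hexagon (array([0.58824172, 0.28566794]), np.float64(0.9250245035569946), array([0.06570673, 0.06570673])) 0.01992036644185244
square gap 0.0477 F 30.0
 held gap 0.0476
 down True [0.4731 0.0897 0.0099]
 t 51.375
oblong (array([ 0.38491708, -0.28652679]), np.float64(2.7090039461355353), array([0.11058507, 0.06035091])) 0.01991259037798123
```

View pics/w3.png

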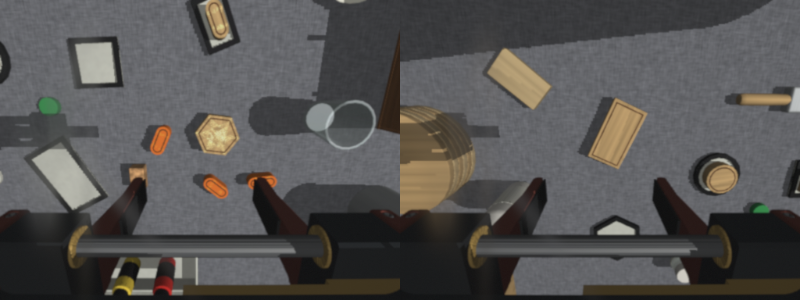

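The left half shows the hexagon bare at (217,135). The right half shows the oblong bare at (617,132) and the disc in its tray at (717,177). I place both now and then check.

```bash
cat > v.py <<'E'
from pp import *
for k in T:
    move_ptp([T[k][0]-(.06 if k=="oblong" else 0),T[k][1]-.02,.22],down(np.pi/2)); sleep(.3); c=capture("wrist"); P=cloud(c)
    m=(P[...,2]>.018)&(P[...,2]<.03)&(np.hypot(P[...,0]-T[k][0],P[...,1]-T[k][1])<.07)
    m=cv2.morphologyEx(m.astype(np.uint8),cv2.MORPH_OPEN,np.ones((3,3)))
    n,l,s,_=cv2.connectedComponentsWithStats(m); m=l==1+s[1:,4].argmax()
    f=fit(P[m][:,:2],k); A=np.linalg.lstsq(np.c_[P[m][:,:2]-f[0],np.ones(m.sum())],P[m][:,2],rcond=None)[0]
    print(k,"err mm",((f[0]-T[k][:2])*1000).round(1),f[2].round(3),"top z",A[2].round(4),"slope",A[:2].round(3))
c=capture("top"); cv2.imwrite("pics/end.png",cv2.resize(c["image"][110:300,120:420],(800,507)))
print(current_clock())
E
python3 - <<'E'
from pp import *
go("oblong",(.3848,-.2865),np.radians(155.2),0,np.pi/2,np.pi,.06)
go("hexagon",(.5882,.2857),.92,0,0,np.pi/3,.066)
E
python3 v.py
```

```text
oblong gap 0.0601 F 30.0
 held gap 0.0598
 down True [0.6739 0.0054 0.01  ]
 t 65.9
hexagon gap 0.0659 F 30.0
 held gap 0.0658
 down True [ 0.607  -0.28    0.0102]
 t 76.45
hexagon err mm [-0.5  0.1] [0.066 0.066] top z 0.0239 slope [0.003 0.001]
disc err mm [-0.3  0. ] [0.055 0.055] top z 0.0239 slope [0.008 0.002]
oblong err mm [-0.5  0.5] [0.11 0.06] top z 0.0239 slope [ 0.003 -0.001]
square err mm [0.  0.4] [0.049 0.047] top z 0.0238 slope [ 0.014 -0.001]
tag err mm [-0.   0.5] [0.052 0.024] top z 0.0238 slope [ 0.004 -0.002]
83.2583
```

View pics/end.png

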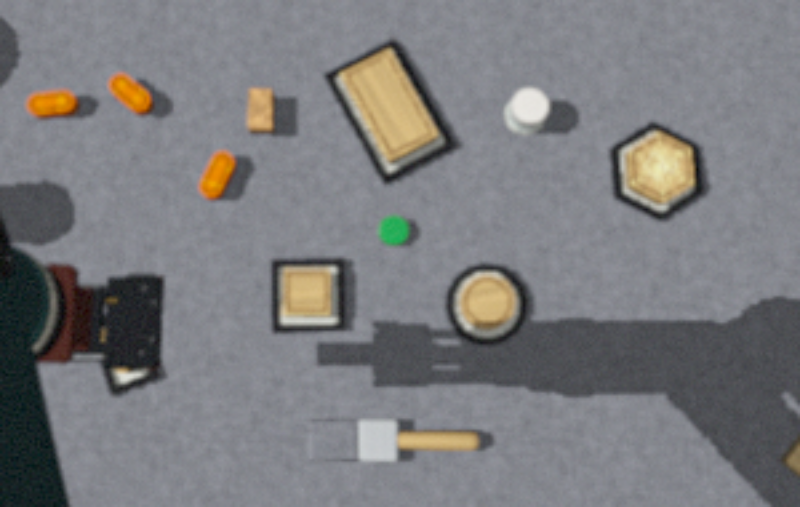

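The final view shows the oblong (392,105), hexagon (658,170), disc (488,302) and square (308,292) lying flat in their trays. The arm hides the tag here, but the wrist camera measured it 0.5 mm off centre and level.

```bash
python3 -c "
from bench import *
print(close_job())"
```

```text
the job is handed in; nothing more can be done
None
```

All five blanks are in their own trays, measured flat and within 1 mm of centre with the outline up, and the job was handed in at about 83 s of the 136 s allowed; no verdict was returned.

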